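# Pull out the shelf leaf until it locks and stand the salt shaker on it

### The arm

A 7-joint arm with a two-finger parallel gripper is mounted at the origin on a cart in front of the work surface, level with it; the furniture and walls round the work are solid. World frame = base frame: x ahead of the robot, y to its left, z up, the work surface at z = 0. Lengths are in m, angles in degrees, forces in N, time in s.
With the tool pointing down it reaches from about 0.425 to 0.875 m from the base axis. Payload 8.4 kg.
Tool frame: the origin (TCP) lies on the centre line of the jaws, within the pads' length; the fingertips stand 8 mm ahead of it and the grasp point (between the pads) lies 11 mm behind it; y points along the fingers, z is the direction in which the jaws open and shut, and the axes are right-handed (so a half turn about y gives the same grasp; the last joint's range is limited). The gripper opens to 85 mm and grips with 20 to 120 N. Pads are 22 mm wide; open, the fingers measure 114 mm over their backs; the gripper's body (76 mm by 85 mm) begins 54 mm behind the grasp point. The pads swing forward as they close: fully open they stand 13 mm farther back than shut.
Start: joints at [-73.293, 19.091, 2.286, 83.961, -0.768, 76.965, -3.352], TCP at [0.248, 0.601, 0.239] pointing down, gripper open.
Joint ranges: [-147.57, 147.57], [-21.85, 119.76], [-74.77, 79.35], [14.55, 137.4], [-85.83, 265.84], [4.83, 119.75], [-152.11, 152.11]. Speed limits (degrees/s): [127.2, 127.2, 159.86, 159.86, 180, 180, 180].

### API

Orientations are given as [roll, pitch, yaw] about the fixed x, y, z axes, in that order (R = Rz(yaw) Ry(pitch) Rx(roll)).
In Python, from plant import monitor, imaging, ticket gives the robot as it stands.
- The arm moves only by the tool play_rows, never from a script. Its argument "plan" is one flat list of numbers, 7 for each row, row after row: the shift along the tool's x, y, z in mm, then the turn, a rotation vector about the tool's x, y, z in degrees, then the closure, from -1 (fully open) to 1 (shut). In form: [tx, ty, tz, wx, wy, wz, claw, tx, ty, tz, wx, wy, wz, claw, ...]. A call has 1 to 10 rows; each row shifts and turns the pose as measured when the row begins, along the tool's axes as they then stand; what a row does not reach is not made up. A row lasts 1/8 s, in which the tool goes at most 62.5 mm and 10.7 degrees, less where a joint would pass 70% of its speed; a pose out of reach is approached as far as the arm can. A call is refused whole if a number of a shift passes 62.5 or a number of a turn 10.7, either way. A call with a gripper value outside its range is refused whole. The fingers move at their own pace and stop on an object; the grip force is fixed at half the most. Time passes only in rows, so rows that do not move let the fingers close. It gives the time, the measured TCP pose, the force and the opening at its end, in the units of the state.
- monitor.read_state(): the state, without advancing time (a new reading comes with each control period).
- imaging.read_camera(name): name is "scene" or "side" or "wrist"; returns (picture, depth): 480x640x3 uint8, red, green, blue; 480x640 float32, m along the optical axis (not along the pixel's ray), 0 where there is no reading.
- imaging.calibration(name): a dict with "K" (3x3 intrinsics, pixels), "rvec" (rotation vector, rad) and "tvec" (3), from world to camera coordinates, as OpenCV has them; the wrist camera has in their place "mount" (4x4, takes a point from camera to tool coordinates, whose origin is the TCP and whose axes are the tool frame's). Camera axes: x right, y down, z forward; pixel columns grow to the right and rows downward; lengths in m; the calibration is good to about 2 mm. A picture is of the moment at which its call begins: read the wrist's pose just before it. calibration takes no time and is no camera call.
- ticket.close_job(): hands the job in, once; it reports no verdict.
The state is a dict: "clock": time; "joints": joint angles; "qvel": joint speeds; "joint_torque": joint torques, N m; "ee_pos": TCP position; "orientation": TCP orientation; "force": force on the tool from outside, world axes, zero at the start; "moment": the same for the moment, N m; "finger_gap": opening from 0.0 (shut) to 1.0 (fully open).
Only numpy, scipy, OpenCV 4.12 (cv2) and the standard library are available. Lean on these libraries where they do the work, as an engineer would, in place of code of your own. Each camera call takes 0.05 s, during which the arm holds its last target. There are 200 camera calls.

### The job

The little spice shelf is full. Pull its sliding leaf straight out to the right by the black pull until the red lock button clicks up through its hole in the shelf top, then set the salt shaker down gently, upright, on the pulled-out leaf and let go. Leave the jars and the tin on the shelf, and the pepper mill, standing where they are.

Things in the scene. Friction and masses are not known exactly. Their poses are not given: they have to be found in the camera images.
- shelf: Extending spice shelf, stands fast on the worktop. Fixed half: pale wood deck 140 (x) x 200 (y) x 8 mm on four 80 mm high white legs, deck top 80 mm above the worktop. Origin at worktop level under the middle of the deck; z up; -y is the direction in which the leaf pulls out (robot's right). The deck reaches from y = -100 to +100 mm; spice jars up to 105 mm tall, a tin and a glass jar stand on it from y = -36 mm on to +y.
- leaf (a joint): How far the leaf is pulled out, m: 0 pushed home, grows as it comes out along the shelf's -y; hard stop at 0.111. Sliding takes about 4 N. From about 0.108 to the stop the button is under its hole and springs up by itself; then the leaf is locked, with up to 3 mm of play (0.108 to 0.111). Until then it stays where it is left.
- leaf_pull (a point): Grip point on the black upright pull at the outer end of the leaf, moves with the leaf; axes parallel to the shelf's. The pull is a bar 60 mm long (shelf x), 12 mm thick (shelf y), its top 108 mm above the worktop, 10 mm above this point and 42 mm above the leaf. Pushed home, 50 mm of clear leaf lie between it and the fixed deck's edge.
- leaf_spot (a point): Point on the leaf's upper face (66 mm above the worktop), 86 mm inward (shelf +y) of the pull, on the leaf's centre line; moves with the leaf; axes parallel to the shelf's. Under the fixed deck when pushed home; with the leaf locked out it is 80 mm outside the deck's edge, in the middle of the clear part of the leaf (120 mm wide, 161 mm long).
- lock_button (a joint): Rise of the red spring button (16 mm across), m: 0 held down under the deck, up to 0.0145 when it has clicked up through its 20 mm hole, standing 6 mm above the deck top. Its spring pushes up with 4.5 N when down, 2.3 N when up; held down it may read up to about 0.003 while the leaf moves.
- lock_hole (a point): Centre of the button's hole at the deck's upper face, on the deck's centre line 25 mm from the end where the leaf comes out.
- salt_shaker: Salt shaker, clear body with grey cap, 44 mm across, 90 mm tall, round. Origin at the centre of its underside, z up. Stands on the worktop to the robot's right. About 0.1 kg.
- pepper_mill: Dark wooden pepper mill, 58 mm across, 165 mm tall, behind and beside the salt shaker; origin under its centre. Leave alone.
- spice_0: Spice jar, black cap, 41 mm across, 105 mm tall, on the shelf; origin under its centre. Leave alone.
- spice_1: As spice_0, on the shelf. Leave alone.
- spice_2: As spice_0, on the shelf. Leave alone.
- tin_0: Food tin, 57 mm across, 72 mm tall, on the shelf; origin under its centre. Leave alone.
- honey_jar: Glass jar with red lid, 65 mm across, 100 mm tall, on the shelf; origin under its centre. Leave alone.
Things that resemble listed ones, but are neither listed nor needed, are in the scene too. What is shaped like the salt_shaker but blue is not meant.

How it is judged:
By the outcome, as a careful person would: the job done as asked, in the order asked, and still so for the second after the job is handed in, with the robot touching nothing.
It also fails if it takes over 54 s, if anything falls off the work surface, if the arm or the gripper's body presses on something with over 40 N, if the wrist force passes 120 N, or if a joint passes its speed limit or range.

## Working session

There is one attempt and no reset: what is moved stays moved. The work goes in short steps, Python scripts to look and compute and a tool call to move; the robot and the scene stay as the last step left them, time stands still between calls to the robot, and variables do not carry over. Pictures are saved under pics/ and viewed, about 8 in all and at most 12, crops included, and the job is handed in when it is done.

Besides the shell and the picture viewer there is one more tool, called after "Emit:" as name(argument=value, ...) on one line, values as JSON. play_rows: Moves the arm, as the interface text tells. Its arguments: {"type":"object","properties":{"plan":{"type":"array","items":{"type":"number"}}},"required":["plan"]}

```bash
mkdir -p pics; ls; cat > h.py <<'E'
import numpy as np, cv2
from scipy.spatial.transform import Rotation as R
from plant import monitor, imaging, ticket
def cam(name):
    s=monitor.read_state(); im,d=imaging.read_camera(name); c=imaging.calibration(name); K=np.array(c["K"])
    if "mount" in c:
        T=np.eye(4); T[:3,:3]=R.from_euler('xyz',s["orientation"],degrees=True).as_matrix(); T[:3,3]=s["ee_pos"]
        W=T@np.array(c["mount"])
    else:
        M=cv2.Rodrigues(np.array(c["rvec"],float))[0]; W=np.eye(4); W[:3,:3]=M.T; W[:3,3]=-M.T@np.array(c["tvec"]).ravel()
    return im,d,K,W
def ray(K,W,u,v): return W[:3,:3]@np.array([(u-K[0,2])/K[0,0],(v-K[1,2])/K[1,1],1.])
def onplane(K,W,u,v,z):
    r=ray(K,W,u,v); return W[:3,3]+r*(z-W[2,3])/r[2]
def cloud(d,K,W):
    v,u=np.mgrid[:d.shape[0],:d.shape[1]]
    P=np.stack([(u-K[0,2])/K[0,0]*d,(v-K[1,2])/K[1,1]*d,d],-1)
    return P@W[:3,:3].T+W[:3,3]
def save(n,im): cv2.imwrite(f"pics/{n}.png",im[...,::-1])
E
python3 - <<'E'
from h import *
s=monitor.read_state(); print(s)
for n in("scene","side"):
    im,d,K,W=cam(n); save(n+"0",im); np.savez(n+"0",im=im,d=d,K=K,W=W); print(n,W[:3,3].round(3),K[0,0],(d>0).mean())
print(R.from_euler('xyz',s["orientation"],degrees=True).as_matrix().round(3)); print(imaging.calibration("wrist"))
E
```

```text
pics
{'clock': 0.0, 'joints': array([-73.29400511,  19.13095393,   2.28381209,  84.01048992,
        -0.76756886,  76.96645095,  -3.35209796]), 'qvel': array([-0.02362252, -0.04584241, -0.08228355, -0.0392999 , -0.15602888,
       -0.01437947, -0.03007411]), 'joint_torque': array([-1.29476175e-04, -6.58559203e+01,  1.36554960e+00, -4.05569673e+01,
        1.69078948e-02,  1.26525579e-02, -4.38406175e-06]), 'ee_pos': array([0.24743775, 0.60058047, 0.23843501]), 'orientation': array([-9.00924586e+01, -6.19709523e-03, -2.23902153e+01]), 'force': array([-0.38232223, -0.7470189 ,  0.09246951]), 'moment': array([-0.02107539, -0.0128622 , -0.0427867 ]), 'finger_gap': 0.9972221826139375}
scene [-0.076 -0.38   0.841] 444.04929145129273 0.996015625
side [-0.096 -0.985  0.573] 601.7615664579579 0.995908203125
[[ 0.925 -0.001  0.381]
 [-0.381 -0.002  0.925]
 [ 0.    -1.    -0.002]]
{'K': array([[378.93218869,   0.        , 322.75562143],
       [  0.        , 378.93218869, 237.01365384],
       [  0.        ,   0.        ,   1.        ]]), 'mount': array([[ 1.06945431e-03,  9.49088744e-01,  3.15007003e-01,
        -8.03766570e-02],
       [-6.96706861e-04, -3.15006400e-01,  9.49089291e-01,
        -1.34019316e-01],
       [ 9.99999185e-01, -1.23447518e-03,  3.24351687e-04,
         4.28709179e-04],
       [ 0.00000000e+00,  0.00000000e+00,  0.00000000e+00,
         1.00000000e+00]])}
```

View pics/scene0.png

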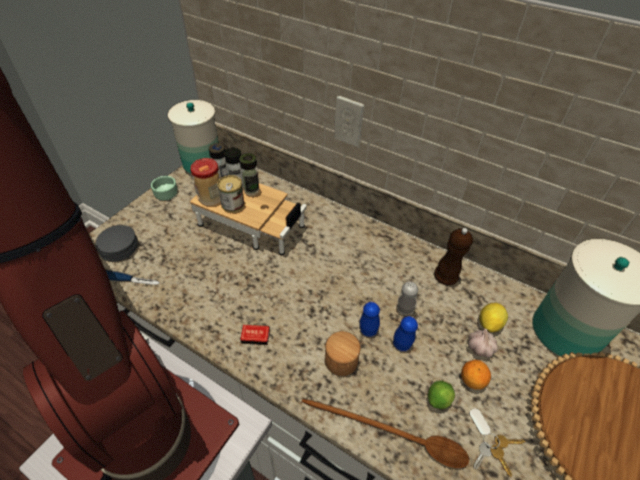

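View pics/side0.png

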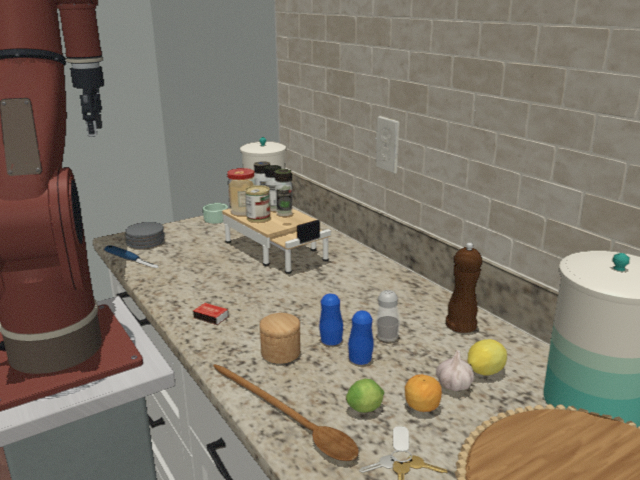

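Salt-shaker candidates in the scene view:
- Clear body with grey cap at (409,297), side view (388,315). This one fits the description.
- Blue look-alikes at (370,318) and (404,333). Rejected.
- Mill at (455,255). Leave alone.

The black pull is at scene (294,214) and side (308,231). The button hole is at scene (265,206).

```bash
python3 - <<'E'
from h import *
D={n:dict(np.load(n+"0.npz")) for n in("scene","side")}
def box(n,u0,v0,u1,v1):
    a=D[n]; P=cloud(a["d"],a["K"],a["W"]); return a["im"][v0:v1,u0:u1].astype(int),P[v0:v1,u0:u1],(u0,v0)
for n,b,b2,b3 in(("scene",(280,195,308,235),(395,275,422,320),(185,180,310,240)),("side",(292,218,325,246),(372,285,402,345),(215,200,335,250))):
    im,P,_=box(n,*b); m=(im.max(-1)<55)&(P[...,2]>.055)
    q=P[m]; print(n,"pull",m.sum(),np.percentile(q,[3,50,97],axis=0).round(3).tolist())
    x,y=q[:,0],q[:,1]; w,v=np.linalg.eigh(np.cov(x,y)); print("pull axis",v[:,1],np.degrees(np.arctan2(v[1,1],v[0,1])))
    im,P,_=box(n,*b2); z=P[...,2]; m=(z>.012)&(z<.11); bl=im[...,2]-im[...,0]>40; m&=~bl
    q=P[m]; print("shaker",m.sum(),np.percentile(q,[3,50,97],axis=0).round(3).tolist())
    im,P,_=box(n,*b3); z=P[...,2]
    wood=(im[...,0]-im[...,2]>45)&(abs(z-.08)<.006); q=P[wood]; print("deck",wood.sum(),np.median(q[:,2]))
    r=cv2.minAreaRect((q[:,:2]*1000).astype(np.float32)); print(r, cv2.boxPoints(r).round().tolist())
a=D["scene"];b=D["side"]
c=np.hstack([cv2.resize(a["im"][265:360,350:440],None,fx=4,fy=4),cv2.resize(a["im"][170:265,180:320],None,fx=4,fy=4)[:380,:]]);save("crop1",c[:, :800])
E
```

```text
scene pull 199 [[0.513, 0.046, 0.069], [0.536, 0.049, 0.094], [0.566, 0.054, 0.11]]
pull axis [-0.84203551 -0.5394221 ] -147.35569264530443
shaker 534 [[0.484, -0.288, 0.016], [0.492, -0.271, 0.058], [0.511, -0.252, 0.089]]
deck 1598 0.0796237196669044
((531.5381469726562, 182.88662719726562), (144.6036376953125, 253.8892822265625), 5.271566867828369) [[448.0, 303.0], [471.0, 50.0], [615.0, 63.0], [592.0, 316.0]]
side pull 367 [[0.513, 0.043, 0.071], [0.539, 0.048, 0.09], [0.566, 0.053, 0.108]]
pull axis [0.55099696 0.83450725] 56.56456439010586
shaker 948 [[0.484, -0.291, 0.015], [0.494, -0.281, 0.05], [0.515, -0.262, 0.088]]
deck 1067 0.08070557467868839
((529.6166381835938, 182.08193969726562), (144.91754150390625, 257.9095764160156), 5.7465925216674805) [[445.0, 303.0], [470.0, 47.0], [615.0, 61.0], [589.0, 318.0]]
```

View pics/crop1.png

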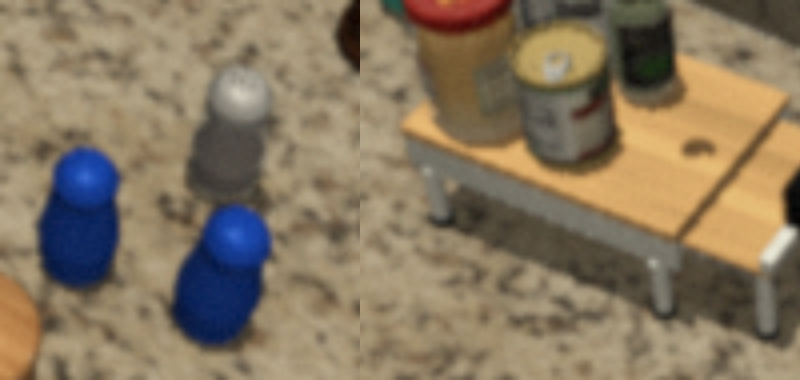

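The crop confirms the choice: the grey-capped clear shaker is the target, at about (0.49,-0.28). The shelf is yawed about 5.5°, and the pull is at about (0.54,0.049). I'm moving above the pull now, rising first.

Emit:
play_rows(plan=[0, -10, 0, 0, -9.3, 0, -1, 0, -10, 0, 0, -9.3, 0, -1, 0, -10, 0, 0, -9.3, 0, -1])

```text
clock: 0.48
ee_pos: [0.2469, 0.5996, 0.2665]
orientation: [-90.3, 0.1, 6.3]
force: [0.6, 0.6, 0.3]
finger_gap: 1.005
```

Emit:
play_rows(plan=[24, 0, -57, 0, 0, 0, -1, 24, 0, -57, 0, 0, 0, -1, 24, 0, -57, 0, 0, 0, -1, 24, 0, -57, 0, 0, 0, -1, 24, 0, -57, 0, 0, 0, -1, 24, 0, -57, 0, 0, 0, -1, 24, 0, -57, 0, 0, 0, -1, 24, 0, -57, 0, 0, 0, -1, 24, 0, -57, 0, 0, 0, -0.2, 20, 0, -50, 0, 0, 0, -0.2])

```text
clock: 1.72
ee_pos: [0.5462, 0.0618, 0.266]
orientation: [-90.3, 0.3, 7.0]
force: [0.3, 0.2, 0.0]
finger_gap: 0.609
```

```bash
cat > look.py <<'E'
from h import *
import sys
im,d,K,W=cam("wrist"); save(sys.argv[1],im); np.savez("w_"+sys.argv[1],im=im,d=d,K=K,W=W)
P=cloud(d,K,W); z=P[...,2]; I=im.astype(int)
m=(I.max(-1)<60)&(z>.10)&(z<.115)
n,l,st,c=cv2.connectedComponentsWithStats(m.astype(np.uint8))
for i in range(1,n):
    if st[i,4]>80:
        q=P[l==i]; r=cv2.minAreaRect((q[:,:2]*1000).astype(np.float32)); print("pull top",st[i],np.median(q[:,2]).round(4),r)
m=(I[...,0]-I[...,2]>45)
for h in(.08,.066):
    k=m&(abs(z-h)<.005); q=P[k]
    if len(q)>100:
        r=cv2.minAreaRect((q[:,:2]*1000).astype(np.float32)); print("wood",h,len(q),np.median(q[:,2]).round(4),cv2.boxPoints(r).round(1).tolist())
m=(I[...,0]>110)&(I[...,1]<70)&(I[...,2]<70)&(z<.12)
n,l,st,c=cv2.connectedComponentsWithStats(m.astype(np.uint8))
for i in range(1,n):
    if st[i,4]>20: q=P[l==i]; print("red",st[i],np.median(q,axis=0).round(4), q[:,2].max().round(4))
s=monitor.read_state(); print(s["ee_pos"].round(4),s["orientation"].round(2),s["force"].round(1),s["finger_gap"],s["clock"])
E
python3 look.py wr1
```

```text
pull top [310 175   7  44 265] 0.107 ((530.2130737304688, 51.393619537353516), (33.742271423339844, 4.811691761016846), 6.292850971221924)
wood 0.08 16995 0.0796 [[451.0, 304.1000061035156], [473.20001220703125, 51.5], [613.2999877929688, 63.79999923706055], [591.0999755859375, 316.3999938964844]]
wood 0.066 7753 0.0656 [[467.0, 140.5], [474.6000061035156, 53.79999923706055], [610.2000122070312, 65.5999984741211], [602.5999755859375, 152.39999389648438]]
[0.5485 0.0537 0.2661] [-90.55   0.26   6.52] [-0.6 -7.2  0.1] 0.5992392945129973 1.775
```

View pics/wr1.png

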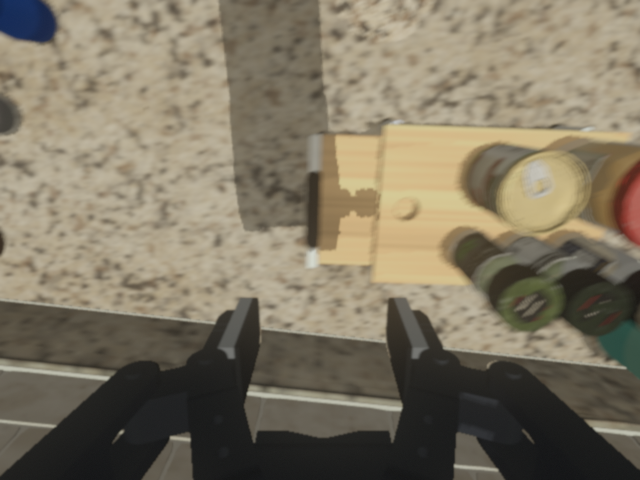

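The view shows the pull at (313,172–248), the deck edge at column 380 and the hole at (404,208). The arm was still settling, so I'll go down a little and look again.

Emit:
play_rows(plan=[-5, 30, -3, 0.5, 1.5, 0, -0.1, 0, 25, 0, 0, 0, 0, -0.1, 0, 0, 0, 0, 0, 0, -0.1, 0, 0, 0, 0, 0, 0, -0.1])

```text
clock: 2.28
ee_pos: [0.5441, 0.0467, 0.2101]
orientation: [-90.1, 0.3, 4.7]
force: [0.1, -0.3, 0.5]
finger_gap: 0.551
```

```bash
python3 look.py wr2; python3 - <<'E'
from h import *
a=dict(np.load("w_wr2.npz")); P=cloud(a["d"],a["K"],a["W"]);z=P[...,2];I=a["im"].astype(int)
m=(z>.103)&(z<.113)&(P[...,1]>.0)&(P[...,1]<.1)&(P[...,0]<.6)
q=P[m]; print(cv2.minAreaRect((q[:,:2]*1000).astype(np.float32)),m.sum()); 
vs,us=np.nonzero(m); print(us.min(),us.max(),vs.min(),vs.max())
k=np.abs(q[:,0]-.54)<.008; print(np.percentile(q[k,1],[2,50,98]).round(4))
E
```

```text
pull top [327 192  13  63 520] 0.107 ((533.424072265625, 52.50614929199219), (41.291343688964844, 7.745871543884277), 4.831724166870117)
wood 0.08 22844 0.0796 [[455.1000061035156, 254.89999389648438], [468.5, 103.9000015258789], [608.7000122070312, 116.30000305175781], [595.2999877929688, 267.29998779296875]]
wood 0.066 10582 0.0655 [[455.6000061035156, 250.3000030517578], [472.8999938964844, 53.900001525878906], [602.5999755859375, 65.4000015258789], [585.2999877929688, 261.70001220703125]]
[0.5441 0.0468 0.2101] [-90.09   0.27   4.68] [0.1 0.7 0.2] 0.5482536821738546 2.325
((542.4501342773438, 54.599952697753906), (58.31123733520508, 11.71786117553711), 4.748456954956055) 1486
326 344 194 278
[0.0484 0.0541 0.06  ]
```

Emit:
play_rows(plan=[-1, 40, 8, 0, 0, 0, -0.1, 0, 40, 0, 0, 0, 0, -0.1, 0, 40, 0, 0, 0, 0, -0.1, 0, 0, 0, 0, 0, 0, -0.1, 0, 0, 0, 0, 0, 0, -0.1])

```text
clock: 2.95
ee_pos: [0.5467, 0.0576, 0.0943]
orientation: [-89.9, -0.3, 4.9]
force: [-0.2, 0.2, 1.1]
finger_gap: 0.543
```

Emit:
play_rows(plan=[-4, 4, -3, 0, 0, 0, 0.2, 0, 0, 0, 0, 0, 0, 0.6, 0, 0, 0, 0, 0, 0, 1, 0, 0, 0, 0, 0, 0, 1, 0, 0, 0, 0, 0, 0, 1, 0, 0, 0, 0, 0, 0, 1])

```text
clock: 3.7
ee_pos: [0.5449, 0.0547, 0.0938]
orientation: [-89.9, -0.6, 4.9]
force: [0.2, 0.5, -2.0]
finger_gap: 0.129
```

Emit:
play_rows(plan=[0, 0, -8, 0, 0, 0, 1, 0, 0, -10, 0, 0, 0, 1, 0, 0, -10, 0, 0, 0, 1, 0, 0, -10, 0, 0, 0, 1, 0, 0, -10, 0, 0, 0, 1, 0, 0, -10, 0, 0, 0, 1, 0, 0, -10, 0, 0, 0, 1, 0, 0, -10, 0, 0, 0, 1, 0, 0, -5, 0, 0, 0, 1, 0, 0, 0, 0, 0, 0, 1])

```text
clock: 4.95
ee_pos: [0.5512, -0.0172, 0.0938]
orientation: [-89.0, -0.5, 5.4]
force: [0.3, 1.0, -0.7]
finger_gap: 0.125
```

Emit:
play_rows(plan=[0, 0, -8, 0, 0.4, 0, 1, 0, 0, -8, 0, 0, 0, 1, 0, 0, -8, 0, 0, 0, 1, 0, 0, -6, 0, 0, 0, 1, 0, 0, -4, 0, 0, 0, 1, 0, 0, -3, 0, 0, 0, 1, 0, 0, 0, 0, 0, 0, 1])

```text
clock: 5.82
ee_pos: [0.554, -0.0488, 0.0938]
orientation: [-88.7, -0.4, 5.4]
force: [0.2, 0.8, -1.2]
finger_gap: 0.127
```

```bash
python3 look.py wr3
```

```text
pull top [ 303  253   40  143 4479] 0.107 ((550.808837890625, -49.09852981567383), (58.24733352661133, 13.95495891571045), 7.386824607849121)
pull top [357 315  19  24 333] 0.1082 ((546.4721069335938, -34.13191223144531), (1.8188681602478027, 5.482205390930176), 6.105193614959717)
pull top [269 316  20  25 351] 0.1082 ((549.4284057617188, -65.34532165527344), (1.7780920267105103, 6.002254486083984), 4.780186653137207)
wood 0.066 62963 0.0656 [[477.6000061035156, 112.19999694824219], [491.8999938964844, -49.099998474121094], [611.9000244140625, -38.5], [597.7000122070312, 122.80000305175781]]
[ 0.554  -0.0488  0.0938] [-88.67  -0.37   5.4 ] [-0.8  1.4  0.4] 0.12667251285383707 5.875
```

Emit:
play_rows(plan=[0, 0, -3, 0, 0, 0, 1, 0, 0, -3, 0, 0, 0, 1, 0, 0, -2, 0, 0, 0, 1, 0, 0, 0, 0, 0, 0, 1])

```text
clock: 6.38
ee_pos: [0.5546, -0.0556, 0.0937]
orientation: [-88.6, -0.3, 5.5]
force: [-0.5, 3.6, 0.1]
finger_gap: 0.125
```

```bash
python3 look.py wr4
```

```text
pull top [ 303  253   40  144 4455] 0.1069 ((551.12890625, -55.9122314453125), (58.266693115234375, 13.946433067321777), 7.501302242279053)
pull top [357 315  20  24 325] 0.1082 ((547.0189819335938, -40.86872482299805), (1.8463716506958008, 5.786404609680176), 1.81674063205719)
pull top [269 316  20  25 346] 0.1084 ((549.8634643554688, -72.09766387939453), (2.055034637451172, 5.833818435668945), 4.8159990310668945)
wood 0.066 62982 0.0655 [[477.70001220703125, 108.5], [492.6000061035156, -55.79999923706055], [612.7999877929688, -45.0], [597.9000244140625, 119.4000015258789]]
[ 0.5546 -0.0555  0.0938] [-88.58  -0.34   5.47] [-1.9  2.7  1.8] 0.1282900742998183 6.425
```

```bash
cat > btn.py <<'E'
from h import *
import sys
for n in("scene","side","wrist"):
    im,d,K,W=cam(n); P=cloud(d,K,W); I=im.astype(int)
    m=(I[...,0]>100)&(I[...,0]>2*I[...,1])&(I[...,0]>2*I[...,2])&(np.linalg.norm(P[...,:2]-[.535,.134],axis=-1)<.03)&(P[...,2]<.12)
    print(n,m.sum(), np.median(P[m],axis=0).round(4) if m.sum() else '', [a.mean() for a in np.nonzero(m)])
    if n==sys.argv[1]: save(sys.argv[2],cv2.resize(im[150:270,180:340],None,fx=4,fy=4))
E
python3 btn.py side b1
```

```text
scene 28 [0.5339 0.1317 0.0842] [np.float64(206.17857142857142), np.float64(264.39285714285717)]
side 20 [0.5334 0.1285 0.0865] [np.float64(222.6), np.float64(286.95)]
wrist 0  [np.float64(nan), np.float64(nan)]btn.py:6: RuntimeWarning: Mean of empty slice.
  print(n,m.sum(), np.median(P[m],axis=0).round(4) if m.sum() else '', [a.mean() for a in np.nonzero(m)])
  ret = ret.dtype.type(ret / rcount)
```

View pics/b1.png

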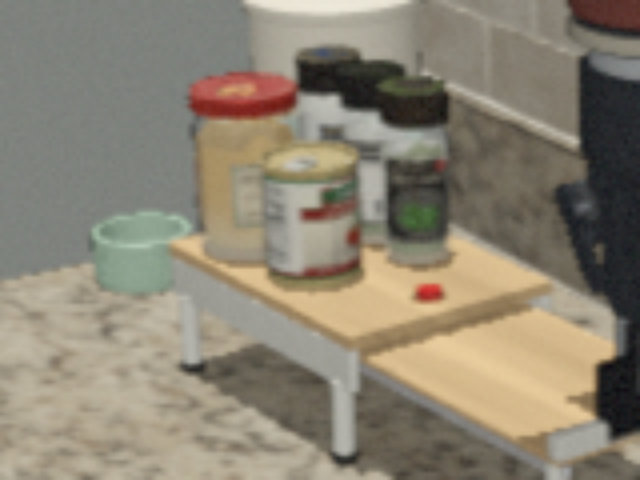

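The button is up at crop (429,292), about 6 mm above the deck (z≈0.0865), so the leaf is locked. I'll release, rise, and locate the shaker's neighbours.

Emit:
play_rows(plan=[0, 0, 0, 0, 0, 0, 0, 0, 0, 0, 0, 0, 0, -0.2, 0, 0, 0, 0, 0, 0, -0.2, 0, -30, 0, 0, 0, 0, -0.2, 0, -60, 0, 0, 0, 0, -0.2, 0, -50, 0, 0, 0, 0, -0.2, 0, 0, 0, 0, 0, 0, -1])

```text
clock: 7.45
ee_pos: [0.5539, -0.0612, 0.2376]
orientation: [-88.7, -0.3, 5.3]
force: [1.1, -0.4, -0.5]
finger_gap: 0.797
```

```bash
python3 - <<'E'
from h import *
a=dict(np.load("side0.npz"));b=dict(np.load("scene0.npz"))
for a in(a,b):
    P=cloud(a["d"],a["K"],a["W"]);I=a["im"].astype(int)
    m=(I[...,2]>90)&(I[...,2]>2*I[...,0])&(P[...,0]>.3)&(P[...,1]<0)&(P[...,2]>.01)
    n,l,st,c=cv2.connectedComponentsWithStats(m.astype(np.uint8))
    for i in range(1,n):
        if st[i,4]>60: q=P[l==i]; print("blue",st[i],np.percentile(q,[3,97],axis=0).round(3).tolist())
    m=(P[...,2]>.01)&(abs(P[...,0]-.57)<.12)&(abs(P[...,1]+.3)<.13)
    n,l,st,c=cv2.connectedComponentsWithStats(m.astype(np.uint8))
    for i in range(1,n):
        if st[i,4]>60: q=P[l==i]; print("any",st[i],np.percentile(q,[3,97],axis=0).round(3).tolist())
s=monitor.read_state();print(s)
E
```

```text
blue [614 254  15  13 119] [[0.629, -0.596, 0.234], [0.64, -0.583, 0.244]]
blue [320 294  23  49 909] [[0.394, -0.245, 0.013], [0.425, -0.221, 0.088]]
blue [349 311  24  50 997] [[0.402, -0.321, 0.013], [0.433, -0.298, 0.089]]
any [ 445  243   37   86 2142] [[0.616, -0.34, 0.013], [0.652, -0.303, 0.153]]
any [375 290  25  49 963] [[0.484, -0.291, 0.013], [0.515, -0.262, 0.088]]
any [435 359  15  21  83] [[0.476, -0.43, 0.017], [0.499, -0.419, 0.043]]
blue [364 302  16  15 182] [[0.398, -0.237, 0.075], [0.422, -0.211, 0.09]]
blue [401 316  16  17 201] [[0.408, -0.315, 0.076], [0.432, -0.288, 0.089]]
blue [364 318  13  13 118] [[0.395, -0.24, 0.033], [0.409, -0.221, 0.062]]
blue [398 332  14  14 112] [[0.403, -0.314, 0.032], [0.413, -0.294, 0.061]]
any [ 434  228   39   55 1201] [[0.617, -0.337, 0.013], [0.646, -0.292, 0.154]]
any [397 281  21  33 537] [[0.485, -0.288, 0.014], [0.511, -0.252, 0.089]]
any [479 302  15  25 190] [[0.54, -0.43, 0.022], [0.586, -0.414, 0.052]]
any [468 330  14  20 176] [[0.479, -0.429, 0.018], [0.515, -0.413, 0.043]]
{'clock': 7.45, 'joints': array([-23.15738353,   8.4777826 ,  28.77239358,  98.503286  ,
        -5.62780405,  74.05643187, 102.24350623]), 'qvel': array([ 0.2073857 ,  1.48512429, -0.32895381,  3.40828771, -0.27978515,
       -1.11605561,  0.11876987]), 'joint_torque': array([-1.67318615e-01, -4.71367264e+01,  3.31284955e+00, -4.18417883e+01,
        1.19775982e-02,  7.90851451e-01, -1.47102457e-01]), 'ee_pos': array([ 0.5538918 , -0.0611619 ,  0.23757655]), 'orientation': array([-88.69473297,  -0.31739946,   5.34494958]), 'force': array([ 1.07490601, -0.39451773, -0.4566286 ]), 'moment': array([-0.08729304, -0.04577234,  0.01211938]), 'finger_gap': 0.7969546179919422}
```

Emit:
play_rows(plan=[-17, 0, -51, -1.2, 0, 0, -1, -17, 0, -51, 0, 0, 0, -1, -17, 10, -51, 0, 0, 0, -1, -17, 10, -48, 0, 0, 0, -1, 0, 0, 0, 0, 0, 0, -1, 0, 0, 0, 0, 0, 0, -1])

```text
clock: 8.2
ee_pos: [0.5027, -0.2721, 0.2109]
orientation: [-89.9, -0.1, 5.5]
force: [1.1, 0.4, -0.7]
finger_gap: 0.998
```

```bash
cat > sh.py <<'E'
from h import *
import sys
im,d,K,W=cam("wrist"); save(sys.argv[1],im); P=cloud(d,K,W); z=P[...,2]; I=im.astype(int)
near=np.linalg.norm(P[...,:2]-[.504,-.272],axis=-1)<.045
for lo,hi in((.082,.1),(.05,.082),(.02,.05)):
    m=near&(z>lo)&(z<hi)
    if m.sum()>20:
        q=P[m]; vs,us=np.nonzero(m); print(lo,m.sum(),us.min(),us.max(),vs.min(),vs.max(),z[m].max().round(4),cv2.minEnclosingCircle((q[:,:2]*1000).astype(np.float32)))
s=monitor.read_state(); print(s["ee_pos"].round(4),s["orientation"].round(2),s["joints"].round(0),s["finger_gap"],s["clock"])
E
python3 sh.py wr5
```

```text
0.082 1173 309 349 213 250 0.09 ((505.14459228515625, -266.9368591308594), 14.759650230407715)
0.05 840 305 351 197 251 0.082 ((504.6561584472656, -268.0099792480469), 18.298070907592773)
0.02 553 301 351 188 226 0.05 ((504.8584899902344, -268.4674072265625), 21.558963775634766)
[ 0.5025 -0.2723  0.211 ] [-89.9   -0.13   5.49] [ -8.  12.  37.  99.  -8.  71. 127.] 0.9955253693262702 8.25
```

View pics/wr5.png

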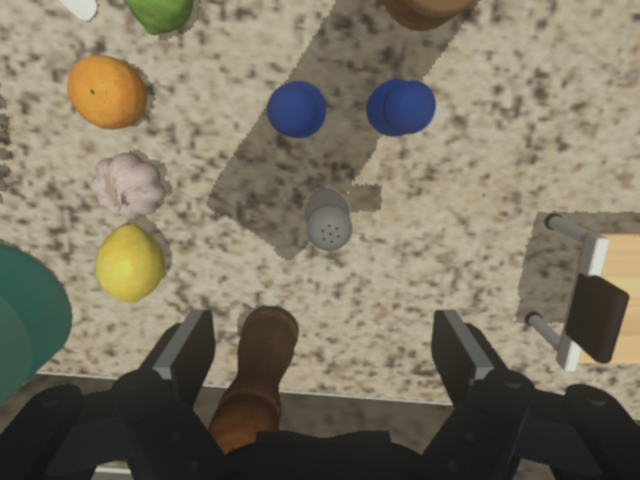

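The shaker's cap is at pixel (330,228), centre ≈ (0.505,-0.267), top 0.090 by the wrist view. This agrees with the scene view, so I'm descending.

Emit:
play_rows(plan=[3, 25, 5, 0, 0, 0, -1, 0, 40, 0, 0, 0, 0, -1, 0, 40, 0, 0, 0, 0, -1, 0, 30, 0, 0, 0, 0, -1, 0, 20, 0, 0, 0, 0, -1, 0, 0, 0, 0, 0, 0, -1, 0, 0, 0, 0, 0, 0, -1])

```text
clock: 9.12
ee_pos: [0.5109, -0.2569, 0.0523]
orientation: [-89.8, -0.3, 6.3]
force: [0.1, -0.1, -0.1]
finger_gap: 1.005
```

Emit:
play_rows(plan=[-7, 6, -10, 0, 0.8, 0, -1, 0, 4, 0, 0, 0, 0, -1, 0, 0, 0, 0, 0, 0, -1, 0, 0, 0, 0, 0, 0, -1])

```text
clock: 9.62
ee_pos: [0.506, -0.2689, 0.0439]
orientation: [-89.8, -0.5, 5.5]
force: [-0.6, 0.1, -0.7]
finger_gap: 0.995
```

Emit:
play_rows(plan=[0, 0, 1, 0, 0, 0, -0.5, 0, 0, 0, 0, 0, 0, 0, 0, 0, 0, 0, 0, 0, 0.5, 0, 0, 0, 0, 0, 0, 1, 0, 0, 0, 0, 0, 0, 1, 0, 0, 0, 0, 0, 0, 1])

```text
clock: 10.38
ee_pos: [0.5066, -0.2678, 0.0447]
orientation: [-89.9, -0.6, 5.5]
force: [-0.0, 0.1, 0.8]
finger_gap: 0.423
```

Emit:
play_rows(plan=[0, -10, 0, 0, 0, 0, 1, 0, -30, 0, 0, 0, 0, 1, 0, -40, 0, 0, 0, 0, 1, 0, -40, 0, 0, 0, 0, 1, 0, -30, 0, 0, 0, 0, 1, 0, 0, 0, 0, 0, 0, 1, 0, 0, 0, 0, 0, 0, 1])

```text
clock: 11.25
ee_pos: [0.5037, -0.2682, 0.2008]
orientation: [-89.8, -0.5, 5.4]
force: [-0.2, -0.4, -1.1]
finger_gap: 0.423
```

```bash
python3 - <<'E'
from h import *
im,d,K,W=cam("side"); save("s2",cv2.resize(im[130:350,260:500],None,fx=3,fy=2.7)); np.savez("s2",im=im,d=d,K=K,W=W)
P=cloud(d,K,W)
m=(np.linalg.norm(P[...,:2]-[.507,-.268],axis=-1)<.03)&(P[...,2]>.01)
q=P[m]; print(np.percentile(q[:,2],[0,1,5,50]))
s=monitor.read_state(); print(s["ee_pos"].round(4),s["orientation"].round(2),s["force"].round(1),s["finger_gap"])
im,d,K,W=cam("scene"); P=cloud(d,K,W);I=im.astype(int)
# leaf wood at z .066 and pull
m=(I[...,0]-I[...,2]>45)&(abs(P[...,2]-.066)<.004)&(P[...,1]<.13)&(P[...,1]>-.1)&(abs(P[...,0]-.54)<.1)
r=cv2.minAreaRect((P[m][:,:2]*1000).astype(np.float32)); print("leaf",np.median(P[m][:,2]),r,cv2.boxPoints(r).round(1).tolist())
m=(P[...,2]>.102)&(P[...,2]<.113)&(P[...,1]<-.02)&(P[...,1]>-.1)&(abs(P[...,0]-.55)<.05)
r=cv2.minAreaRect((P[m][:,:2]*1000).astype(np.float32)); print("pull",m.sum(),r)
E
```

```text
[0.15737853 0.15991456 0.16736937 0.23709366]
[ 0.5038 -0.2683  0.2008] [-89.84  -0.52   5.44] [ 0.6  0.2 -1.2] 0.4202437885062899
leaf 0.06583691375934808 ((544.5576171875, 32.00075912475586), (125.30608367919922, 168.14688110351562), 6.265599250793457) [[473.1000061035156, 108.69999694824219], [491.5, -58.400001525878906], [616.0, -44.70000076293945], [597.7000122070312, 122.4000015258789]]
pull 105 ((551.9129638671875, -56.619468688964844), (61.54243850708008, 11.053458213806152), 5.4702467918396)
```

View pics/s2.png

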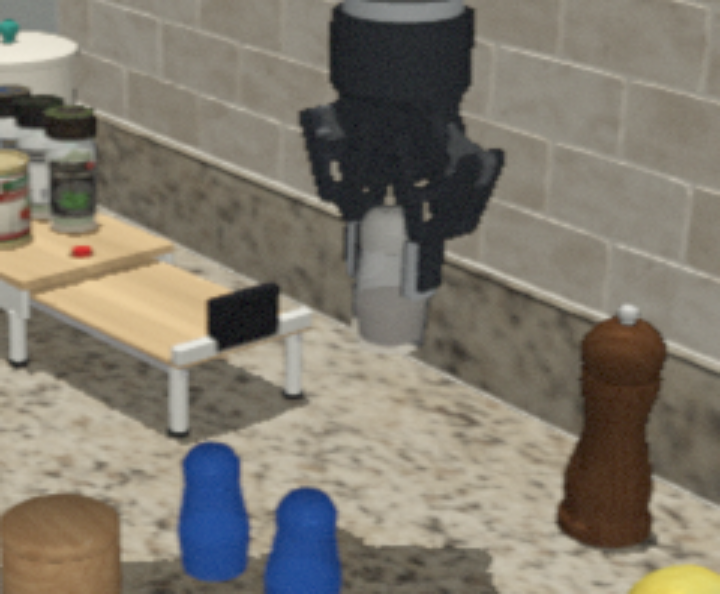

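The shaker is held upright and clear, underside z≈0.157 (crop (392,340)). The pull is at (0.552,-0.056) and the button is still up at crop (82,251). The target spot is about (0.544,0.030), z 0.066.

Emit:
play_rows(plan=[6, -5, 25, 0, 0, 0, 1, 11, -5, 45, 0, 0, 0, 1, 11, 0, 45, 0, 0, 0, 1, 11, 0, 45, 0, 0, 0, 1, 11, 0, 45, 0, 0, 0, 1, 11, 0, 45, 0, 0, 0, 1, 6, 0, 25, 0, 0, 0, 1, 0, 0, 10, 0, 0, 0, 1, 0, 0, 0, 0, 0, 0, 1, 0, 0, 0, 0, 0, 0, 1])

```text
clock: 12.6
ee_pos: [0.5394, 0.0277, 0.2018]
orientation: [-90.0, 0.5, 5.1]
force: [0.5, 0.2, -1.4]
finger_gap: 0.42
```

Emit:
play_rows(plan=[4, 20, 2, 0, 0, -0.3, 1, 0, 25, 0, 0, 0, 0, 1, 0, 20, 0, 0, 0, 0, 1, 0, 10, 0, 0, 0, 0, 1, 0, 0, 0, 0, 0, 0, 1, 0, 0, 0, 0, 0, 0, 1])

```text
clock: 13.35
ee_pos: [0.544, 0.0225, 0.1266]
orientation: [-90.0, -0.0, 4.5]
force: [-0.2, -0.9, -1.1]
finger_gap: 0.423
```

Emit:
play_rows(plan=[0, 4, 5, 0, 0, 0, 1, 0, 4, 0, 0, 0, 0, 1, 0, 3, 0, 0, 0, 0, 1, 0, 0, 0, 0, 0, 0, 1, 0, 0, 0, 0, 0, 0, 1])

```text
clock: 13.98
ee_pos: [0.5444, 0.0282, 0.1162]
orientation: [-90.0, -0.2, 4.6]
force: [0.9, 0.2, -1.0]
finger_gap: 0.42
```

```bash
cat > gap.py <<'E'
from h import *
import sys
im,d,K,W=cam("side"); P=cloud(d,K,W); s=monitor.read_state()
if len(sys.argv)>1: save(sys.argv[1],cv2.resize(im[130:270,200:360],None,fx=4.5,fy=4))
I=im.astype(int); m=(np.linalg.norm(P[...,:2]-s["ee_pos"][:2],axis=-1)<.03)&(P[...,2]>.05)&(abs(I[...,0]-I[...,2])<25)
print("lowest grey",np.percentile(P[m][:,2],[0,1,3]).round(4), s["ee_pos"].round(4), s["orientation"].round(1),s["force"].round(1))
E
python3 gap.py s3
```

```text
lowest grey [0.0778 0.0809 0.0843] [0.5444 0.0282 0.1162] [-90.   -0.1   4.6] [-0.6  0.3 -1.2]
```

View pics/s3.png

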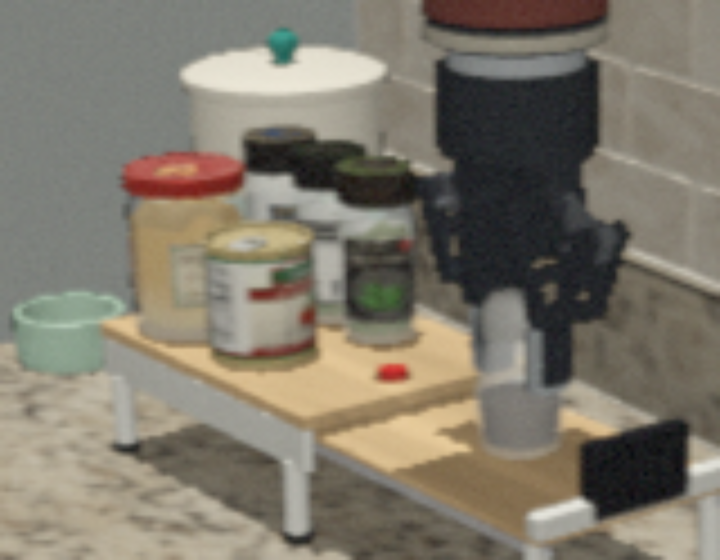

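The shaker is just above the leaf, well placed between the deck edge and the pull. I'm lowering in small steps, watching the force.

Emit:
play_rows(plan=[0, 2, 1, 0, 0, 0, 1, 0, 2, 0, 0, 0, 0, 1, 0, 0, 0, 0, 0, 0, 1, 0, 0, 0, 0, 0, 0, 1])

```text
clock: 14.52
ee_pos: [0.5443, 0.0292, 0.112]
orientation: [-90.0, -0.2, 4.6]
force: [-0.3, 0.0, -2.2]
finger_gap: 0.422
```

Emit:
play_rows(plan=[0, 1.2, 0, 0, 0, 0, 1, 0, 0, 0, 0, 0, 0, 1, 0, 0, 0, 0, 0, 0, 1])

```text
clock: 14.9
ee_pos: [0.5445, 0.0292, 0.1108]
orientation: [-90.0, -0.2, 4.6]
force: [-0.0, 0.1, -0.8]
finger_gap: 0.422
```

Emit:
play_rows(plan=[0, 1, 0, 0, 0, 0, 1, 0, 0, 0, 0, 0, 0, 1, 0, 0, 0, 0, 0, 0, 1])

```text
clock: 15.28
ee_pos: [0.5451, 0.0293, 0.1108]
orientation: [-90.0, -0.3, 4.6]
force: [1.2, -0.8, -1.5]
finger_gap: 0.428
```

Emit:
play_rows(plan=[0, 1, 0, 0, 0, 0, 1, 0, 0, 0, 0, 0, 0, 1, 0, 0, 0, 0, 0, 0, 1])

```text
clock: 15.65
ee_pos: [0.5457, 0.0294, 0.1108]
orientation: [-90.0, -0.3, 4.6]
force: [-0.9, 0.5, -0.4]
finger_gap: 0.422
```

```bash
python3 -c "
from h import *
import time
for i in range(1):
    s=monitor.read_state();print(s['ee_pos'],s['force'],s['joint_torque'].round(1))"; python3 gap.py
```

```text
[0.54571474 0.029356   0.11076469] [-0.87139384  0.53660796 -0.41881782] [  0.  -48.9   4.4 -35.6   0.   -0.1   0. ]
lowest grey [0.0726 0.0748 0.0786] [0.5457 0.0293 0.1107] [-90.   -0.3   4.6] [ 0.  -0.5  1.7]
```

Emit:
play_rows(plan=[-1, 1.5, 0, 0, 0, 0, 1, 0, 0, 0, 0, 0, 0, 1])

```text
clock: 15.95
ee_pos: [0.5461, 0.0294, 0.1109]
orientation: [-89.9, -0.5, 4.6]
force: [0.1, -0.4, -0.9]
finger_gap: 0.423
```

Emit:
play_rows(plan=[0, 0, 0, 0, 0, 0, 1])

```text
clock: 16.08
ee_pos: [0.546, 0.0294, 0.1108]
orientation: [-89.9, -0.5, 4.6]
force: [0.6, 0.5, 0.5]
finger_gap: 0.424
```

The height no longer drops and the carried weight has gone from the force reading, so the shaker is on the leaf. Releasing.

Emit:
play_rows(plan=[0, 0, 0, 0, 0, 0, 0.1, 0, 0, 0, 0, 0, 0, -0.1, 0, 0, 0, 0, 0, 0, -0.4, 0, 0, 0, 0, 0, 0, -0.4, 0, 0, 0, 0, 0, 0, -0.4])

```text
clock: 16.7
ee_pos: [0.5456, 0.0294, 0.1101]
orientation: [-89.9, -0.4, 4.6]
force: [0.8, -0.1, -0.1]
finger_gap: 0.697
```

```bash
python3 gap.py
```

```text
lowest grey [0.0723 0.0747 0.0782] [0.5456 0.0293 0.1101] [-89.9  -0.4   4.6] [-0.6 -0.2 -0.4]
```

Fingers are open at 59 mm. Rising straight up.

Emit:
play_rows(plan=[0, -10, 0, 0, 0, 0, -0.6, 0, -25, 0, 0, 0, 0, -0.6, 0, -40, 0, 0, 0, 0, -0.6, 0, -40, 0, 0, 0, 0, -0.6, 0, -40, 0, 0, 0, 0, -0.6, 0, 0, 0, 0, 0, 0, -0.6, 0, 0, 0, 0, 0, 0, -0.6])

```text
clock: 17.62
ee_pos: [0.5441, 0.0286, 0.2735]
orientation: [-89.9, -0.5, 4.5]
force: [0.9, 0.9, -0.7]
finger_gap: 0.797
```

```bash
python3 btn.py side s4 2>/dev/null; python3 - <<'E'
from h import *
for n in("scene","side"):
    im,d,K,W=cam(n); P=cloud(d,K,W); a=np.load(n+"0.npz"); P0=cloud(a["d"],K,W)
    m=(np.linalg.norm(P[...,:2]-[.545,.03],axis=-1)<.03)&(P[...,2]>.072)&(P[...,2]<.17); q=P[m]
    print(n,"shaker",np.percentile(q,[1,50,99],axis=0).round(4).tolist())
    for lo,hi in((.075,.1),(.11,.13),(.14,.16)): k=(q[:,2]>lo)&(q[:,2]<hi); print(lo,q[k].mean(0).round(4))
    df=abs(P[...,2]-P0[...,2])>.01
    print("changed on shelf/mill", (df&(P0[...,1]>.145)&(P0[...,1]<.33)&(P0[...,2]>.085)&(P0[...,2]<.19)&(P0[...,0]>.4)&(P0[...,0]<.65)).sum(), (df&(np.linalg.norm(P0[...,:2]-[.635,-.318],axis=-1)<.04)&(P0[...,2]>.02)).sum())
s=monitor.read_state();print(s["ee_pos"],s["force"],s["clock"])
E
```

```text
scene 27 [0.5325 0.1321 0.0849] [np.float64(206.11111111111111), np.float64(264.48148148148147)]
side 19 [0.534  0.1272 0.0859] [np.float64(222.57894736842104), np.float64(287.10526315789474)]
wrist 212 [0.5354 0.1341 0.0855] [np.float64(205.43867924528303), np.float64(444.0990566037736)]
scene shaker [[0.5234, 0.0079, 0.0729], [0.5329, 0.0211, 0.1192], [0.5551, 0.0427, 0.1553]]
0.075 [0.5319 0.0187 0.0888]
0.11 [0.534  0.0213 0.1196]
0.14 [0.5389 0.0264 0.1491]
changed on shelf/mill 15 6
side shaker [[0.5228, 0.0053, 0.0727], [0.5352, 0.0152, 0.1132], [0.5578, 0.0378, 0.1557]]
0.075 [0.5358 0.0139 0.0876]
0.11 [0.5372 0.0171 0.1196]
0.14 [0.5387 0.0215 0.1486]
changed on shelf/mill 9 19
[0.54394381 0.02852045 0.27264165] [-0.08935832  0.42089586  0.95447059] 17.875
```

View pics/s4.png

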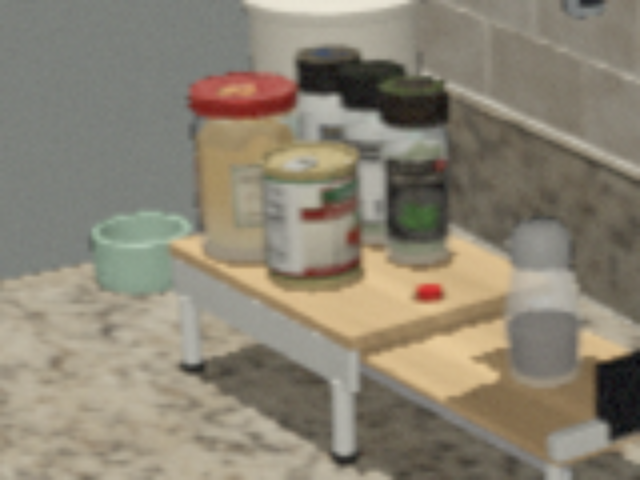

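The shaker stands upright on the leaf (crop (543,300)), the button is up (429,292), and the jars and tin haven't moved. Handing in.

```bash
python3 -c "
from plant import ticket
print(ticket.close_job())"
```

```text
the job is handed in; nothing more can be done
None
```

The leaf is pulled out and locked, and the salt shaker stands upright on it, released, with the arm raised clear. I handed the job in at about 18 s of the 54 s allowed.

- **Leaf and button:** I pulled the leaf about 0.111 m by the black pull, by tool travel. After placing the shaker, all three cameras showed the red button up, at z 0.085–0.086, about 5–6 mm above the deck.
- **Shaker:** I set it at about (0.545, 0.029), within 2 mm of the leaf spot by the tool position. Its top reads 0.156, which matches a 90 mm shaker standing on the leaf at 0.066.
- **Other objects:** The jars and tin show no visible movement from before. The depth differences on the shelf and the pepper mill are a few stray pixels (6–19).

Two checks were less clear:
- **Touchdown:** The force reading gave no definite sign of contact. I judged it from the height no longer dropping on small downward steps and from the camera.
- **Camera offset:** The side camera's lowest reading of the shaker's base stayed about 6 mm too high throughout.

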